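# Bank the takings: till drawer to flap deposit box

## Task

Press the green release so that the cash drawer springs open, lift the red takings cassette out of its rack and stand it on the shelf in front of the deposit box, between the yellow rails, and let go of it there. Then take it again by its tail end, or push it from behind, right through the orange sprung flap until it has slid down inside and the flap has swung shut. Last, push the drawer home until it clicks and stays shut, without knocking about the other things on the desk.

Things in the scene. Friction and masses are not known exactly. Their poses are not given: they have to be found in the camera images.
- cassette: Red cash cassette, a box 140 mm long (x), 22 thick (y), 50 high (z), about 0.32 kg, ends alike. Origin: centre of its underside. Starts standing in the shut drawer, along its front, underside 14 mm above the desk. Blue rack pockets 46 mm high with 3 mm play hold 38 mm of each end: only the middle 64 mm can be grasped, across the thickness; lift over 50 mm straight up to clear.
- cash_drawer: White cash drawer cabinet fixed to the desk, 330 mm deep, 300 wide, 90 high. Origin: bottom centre of its front edge; +x goes into the cabinet, z up; the drawer slides out along -x. A black receipt printer stands on top from 160 mm behind the front, reaching 195 mm above the desk.
- till (a joint): Slide of the drawer in m: 0 shut and latched, 0.13 fully out. Sprung outwards (4 N shut, 1 N out); out within 1 s of pressing the release. To shut, push its front along cabinet +x to the stop at about -0.008 (near the end about 8 N), where the latch snaps; let go and it settles at about 0 and stays.
- till_front (a point): On the drawer: middle of the top edge of the outer face of its grey front panel (296 mm wide, 8 to 70 mm above the desk). Axes as the cabinet. A dark pull bar 160 mm wide stands 16 mm out of the panel, 38 to 52 mm above the desk: push there. The racked cassette's middle lies 72 mm behind this face; with the drawer fully out the cabinet's front lies 142 mm behind it. Open above.
- release_top (a point): Centre of the top of the round green release button (34 mm across), on top of the cabinet near its front left corner; 104 mm above the desk when up.
- release (a joint): Downward travel of the release button in m: 0 up, 0.010 fully down; sprung (1.6 N to start, about 5 N at the bottom). The latch lets go at about 0.007.
- deposit_box: Fixed box: blue face 200 mm wide, 222 high, clear walls and top reaching 210 mm back. Origin: bottom centre of the face, outside; +x goes in (about world +y). In front a steel shelf, x -0.155 to 0, top 140 mm above the desk; yellow rails 12 mm high leave a 34 mm channel centred on y = 0. Face 5 mm thick; inside, a slick chute falls 33 deg, so a thing pushed over half way in slides down alone.
- slot (a point): Middle of the lower edge of the slot in the blue face, level with the shelf top. The slot is 40 mm wide and 68 mm high, with the flap just inside. Axes as the box.
- flap (a joint): Angle of the orange flap in rad: 0 shut, grows as its lower edge swings into the box, up to 1.5; hinged along the top of the slot and lightly sprung shut (0.1 to 0.3 N at its lower edge).
- stapler: Blue and black stapler, 140 x 36 x 44 mm, loose on the desk. Origin: centre of underside.
- tape: Black tape dispenser with a white roll, 160 x 60 x 93 mm, loose. Origin: centre of underside.
- phone: Red-edged phone lying flat, 145 x 72 x 9 mm, loose. Origin: centre of underside.
- calculator: Grey desk calculator, 150 x 100 x 21 mm, loose. Origin: centre of underside.
- pen_cup: Black pen cup with pens, 76 mm across, 95 mm high (pens to 150 mm), loose. Origin: centre of underside.
- stamp: Wooden rubber stamp standing upright, 42 mm across, 70 mm high, loose. Origin: centre of underside.
- ink_pad: Blue ink pad, 110 x 70 x 17 mm, loose. Origin: centre of underside.

How it is judged:
On the way, in this order (a step that is already met when the one before it is completed fails the run):
1. the release has let the drawer spring open (value of joint till above 0.09 m), for 0.1 s.
2. the cassette stands on the shelf in front of the flap, between the rails, let go and at rest (x of cassette in the frame of deposit_box between -0.13 and -0.015 m and y of cassette in the frame of deposit_box between -0.012 and 0.012 m and z of cassette in the frame of deposit_box between 0.134 and 0.146 m and angle between cassette's own z axis and vertical below 0.12 rad and linear speed of cassette below 0.03 m/s and contact force between the fingers and cassette below 0.1 N), for 0.2 s.
3. the cassette has gone through the flap and slid down into the box (x of cassette in the frame of deposit_box between 0.09 and 0.2 m and z of cassette in the frame of deposit_box below 0.09 m and y of cassette in the frame of deposit_box between -0.1 and 0.1 m), for 0.1 s.
4. the drawer has been pushed home and latched (value of joint till below 0.004 m and contact force between each of the arm, the fingers and till below 0.1 N), for 0.2 s.
At the end, for the whole second after the job is handed in: The cassette lies at rest inside the deposit box (its origin 90 to 200 mm behind the blue face and below 90 mm over the desk), the flap is shut (within 0.1 rad), and the drawer is latched shut (within 4 mm) with the release button up (within 3 mm) (all of step 3 and value of joint flap below 0.1 rad and value of joint till below 0.004 m and value of joint release below 0.003 m and linear speed of cassette below 0.03 m/s); the robot touches nothing.
It fails at once if one of the other loose things on the desk was shoved more than 40 mm (distance of any of stapler, tape, phone, calculator, pen_cup, stamp, ink_pad from where it was at the start of the episode above 0.04 m).
It also fails if it takes over 67 s, if anything falls off the work surface, if the arm or the gripper's body presses on something with over 40 N, if the wrist force passes 120 N, or if a joint passes its speed limit or range.

## Robot

A 6-joint arm with a two-finger parallel gripper is mounted at the origin on the work surface. World frame = base frame: x ahead of the robot, y to its left, z up, the work surface at z = 0. Lengths are in m, angles in rad, forces in N, time in s.
With the tool pointing down it reaches from about 0.325 to 0.775 m from the base axis. Payload 5.5 kg.
Tool frame: the origin (TCP) lies at the very end of the fingers, on their centre line; the grasp point (between the pads) lies 19 mm behind it; z points along the fingers, y is the line along which they close (so a half turn about z gives the same grasp; the last joint's range is limited). The gripper opens to 88 mm and grips with 3 to 60 N. Pads are 20 mm wide; open, the fingers measure 115 mm over their backs; the gripper's body (75 mm by 178 mm) begins 61 mm behind the grasp point.
Start: joints at [1.107, 0.091, 1.231, -0, 1.82, -0.057], TCP at [0.237, 0.551, 0.223] pointing down, gripper open.
Joint ranges: [-2.87, 2.87], [-0.86, 2.18], [0.17, 2.46], [-1.51, 4.65], [0.06, 2.69], [-2.65, 2.65]. Speed limits (rad/s): [2.57, 2.57, 3.01, 3.14, 3.14, 3.14].

## Interface

Orientations are given as a unit quaternion [x, y, z, w].
In Python, from cell import arm gives the robot as it stands.
- The arm moves only by the shell command python3 inch.py, which reads ROWS from standard input. ROWS is a JSON list of rows, 1 to 5 of them, each of 7 numbers: dx, dy, dz in units of 25 mm, then a rotation vector rx, ry, rz in units of 0.1 rad, then the finger opening in m; each row is the pose to reach, as a shift and turn from the pose commanded when the command began, along the tool's axes at that moment; what a row does not reach only later rows make up. A row lasts 1/10 s, in which the tool goes at most 0.05 m and 0.15 rad, less where a joint would pass 70% of its speed; a pose out of reach is approached as far as the arm can. The fingers move at their own pace and stop on an object; the grip force is fixed at half the most. Time passes only in rows, so rows that do not move let the fingers close. It prints the time, the measured TCP pose, the force, the opening and the grip force at its end. Input that does not fit is refused with a message, and nothing moves.
- arm.get_obs(): the state, without advancing time (a new reading comes with each control period).
- arm.read_camera(name): name is "side" or "top"; returns the picture (420x560x3 uint8, blue, green, red); there is no depth.
- arm.camera_params(name): a dict with "fx", "fy", "cx", "cy" (pixels), "rvec" (rotation vector, rad) and "tvec" (3), from world to camera coordinates, as OpenCV has them. Camera axes: x right, y down, z forward; pixel columns grow to the right and rows downward; lengths in m; the calibration is good to about 2 mm. A picture is of the moment at which its call begins. camera_params takes no time and is no camera call.
- arm.sign_off(): hands the job in; it is judged then, once.
The state is a dict: "t": time; "joint_pos": joint angles; "dq": joint speeds; "tau": joint torques, N m; "eef_pos": TCP position; "eef_rot": TCP orientation; "force": force on the tool from outside, world axes, zero at the start; "wrist_torque": the same for the moment, N m; "width": finger opening in m; "gripper_force": force on a finger pad.
Only numpy, scipy, OpenCV 4.12 (cv2) and the standard library are available. Lean on these libraries where they do the work, as an engineer would, in place of code of your own. Each camera call takes 0.05 s, during which the arm holds its last target. There are 200 camera calls.

## Working session

There is one attempt and no reset: what is moved stays moved. The work goes in short steps, Python scripts to look and compute and a shell command to move; the robot and the scene stay as the last step left them, time stands still between calls to the robot, and variables do not carry over. Pictures are saved under pics/ and viewed, at most 10 in all, crops included, and the job is handed in when it is done.

```bash
ls; mkdir -p pics; python3 - <<'E'
from cell import arm
import cv2
for n in("side","top"):
    cv2.imwrite(f"pics/{n}0.png",arm.read_camera(n)); print(n,arm.camera_params(n))
print(arm.get_obs())
E
```

```text
cell.py
inch.py
pics
side {'fx': 486.45948984986035, 'fy': 486.45948984986035, 'cx': 277.2227338048016, 'cy': 208.65744958188506, 'rvec': array([ 2.41954623, -0.53166716,  0.18621255]), 'tvec': array([-0.53443429,  0.19287568,  1.42238255])}
top {'fx': 451.7625599787938, 'fy': 451.7625599787938, 'cx': 287.98104491824415, 'cy': 213.4209149491769, 'rvec': array([ 2.16502147, -2.21971372,  0.1071729 ]), 'tvec': array([-0.12650589,  0.53468689,  1.55129372])}
{'t': 0.1, 'joint_pos': array([ 1.10729917e+00,  9.17491213e-02,  1.23173214e+00, -2.90786857e-05,
        1.81978858e+00, -5.67285550e-02]), 'dq': array([-0.0017758 , -0.00151354, -0.00294643,  0.00086658, -0.00122408,
        0.00071572]), 'tau': array([ 1.78206072e-03, -4.47861814e+01, -4.07566988e+01,  6.98960270e-02,
        2.86340096e-02, -1.27648404e-04]), 'eef_pos': array([0.23729787, 0.55080147, 0.22165939]), 'eef_rot': array([ 2.01988453e-01,  9.79387544e-01, -8.14009362e-04, -2.02057816e-04]), 'force': array([-0.12517864, -0.29890177, -0.10232921]), 'wrist_torque': array([ 0.00168326, -0.01912065,  0.01050452]), 'gripper_force': 0.0, 'width': 0.08846482450308338}
```

View pics/side0.png

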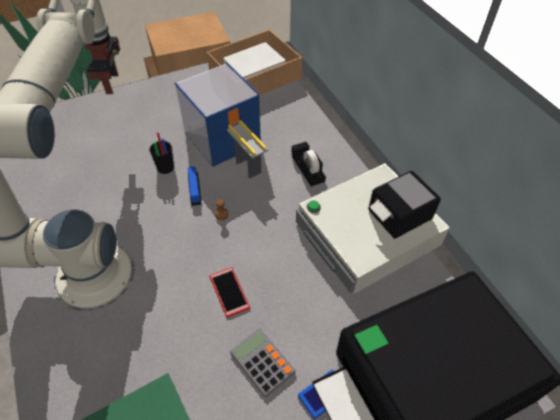

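View pics/top0.png

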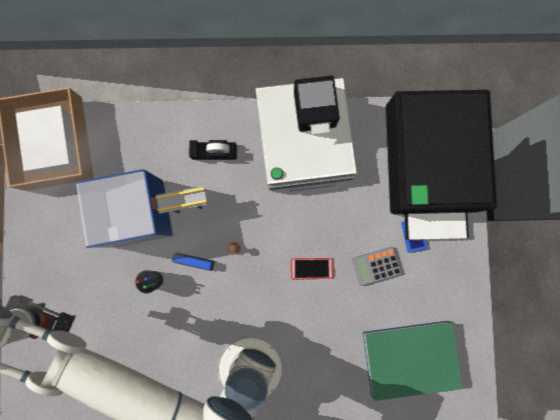

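```bash
cat > h.py <<'E'
import numpy as np, cv2
from cell import arm
from scipy.spatial.transform import Rotation as Ro
def cam(n):
    p=arm.camera_params(n); K=np.array([[p['fx'],0,p['cx']],[0,p['fy'],p['cy']],[0,0,1]]); R=cv2.Rodrigues(p['rvec'])[0]
    return K,R,np.array(p['tvec']).ravel()
def onz(n,uv,z):
    K,R,t=cam(n); c=-R.T@t; out=[]
    for u,v in np.atleast_2d(uv):
        d=R.T@np.linalg.solve(K,[u,v,1]); out.append(c+d*(z-c[2])/d[2])
    return np.array(out)
def tri(a,b):  # a side pix, b top pix
    P=[]
    for n in("side","top"):
        K,R,t=cam(n); P.append(K@np.c_[R,t])
    X=cv2.triangulatePoints(P[0],P[1],np.array(a,float).reshape(2,1),np.array(b,float).reshape(2,1)).ravel(); return X[:3]/X[3]
def proj(n,X):
    p=arm.camera_params(n); K,R,t=cam(n); return cv2.projectPoints(np.atleast_2d(np.array(X,float)),p['rvec'],t,K,None)[0].reshape(-1,2)
def blobs(im,lo,hi,roi,amin=15):
    x0,y0,x1,y1=roi; h=cv2.cvtColor(im[y0:y1,x0:x1],cv2.COLOR_BGR2HSV); m=cv2.inRange(h,np.array(lo),np.array(hi))
    n,l,s,c=cv2.connectedComponentsWithStats(m); out=[]
    for i in range(1,n):
        if s[i,4]>=amin:
            cn=cv2.findContours((l==i).astype(np.uint8),0,1)[0][0].reshape(-1,2)+[x0,y0]
            out.append((s[i,4],c[i]+[x0,y0],cn))
    return sorted(out,key=lambda o:-o[0])
def tool(d): # world vec -> tool axes
    return Ro.from_quat(arm.get_obs()['eef_rot']).inv().apply(d).round(4)
E
python3 - <<'E'
from h import *
np.set_printoptions(precision=4,suppress=True)
S=cv2.imread("pics/side0.png");T=cv2.imread("pics/top0.png")
g=[blobs(S,(45,80,40),(85,255,255),(300,190,330,225)),blobs(T,(45,80,40),(85,255,255),(265,160,290,185))]
for b in g: print([(o[0],o[1]) for o in b])
print("release",tri(g[0][0][1],g[1][0][1]),onz("top",g[1][0][1],.104))
for n,im,roi in(("side",S,(215,100,280,170)),("top",T,(140,175,220,220))):
    for o in blobs(im,(20,110,90),(35,255,255),roi): print(n,"yel",o[0],o[1],cv2.minAreaRect(o[2]),cv2.boxPoints(cv2.minAreaRect(o[2])).tolist())
a=cv2.resize(T[60:240,140:370],None,fx=3,fy=3,interpolation=cv2.INTER_CUBIC)
cv2.imwrite("pics/c1.png",a)
a=cv2.resize(S[90:300,190:460],None,fx=2.8,fy=2.8,interpolation=cv2.INTER_CUBIC)
cv2.imwrite("pics/c2.png",a)
E
```

```text
[(np.int32(89), array([313.236 , 205.5618]))]
[(np.int32(82), array([276.5, 173. ]))]
release [ 0.6613 -0.103   0.0941] [[ 0.6606 -0.1033  0.104 ]]
side yel 132 [252.4015 134.9924] ((252.25003051757812, 134.75001525878906), (38.18376159667969, 3.5355336666107178), 45.0) [[237.50003051757812, 122.50001525878906], [240.00003051757812, 120.00001525878906], [267.0000305175781, 147.00001525878906], [264.5000305175781, 149.50001525878906]]
side yel 126 [241.754  139.8016] ((241.6990966796875, 139.31900024414062), (38.27507400512695, 3.8342344760894775), 47.72631072998047) [[227.40724182128906, 126.44796752929688], [230.2443389892578, 123.8687744140625], [255.99095153808594, 152.19003295898438], [253.1538543701172, 154.76922607421875]]
top yel 108 [179.5833 193.0093] ((179.1119842529297, 193.1160125732422), (2.2360680103302, 48.83572769165039), 79.69515228271484) [[154.8879852294922, 196.38400268554688], [202.9359893798828, 187.64801025390625], [203.3359832763672, 189.8480224609375], [155.28797912597656, 198.58401489257812]]
top yel 105 [182.2476 205.1333] ((181.93597412109375, 205.1479949951172), (2.2360680103302, 48.83572769165039), 79.69515228271484) [[157.71197509765625, 208.41598510742188], [205.75997924804688, 199.67999267578125], [206.15997314453125, 201.8800048828125], [158.11196899414062, 210.61599731445312]]
```

View pics/c1.png

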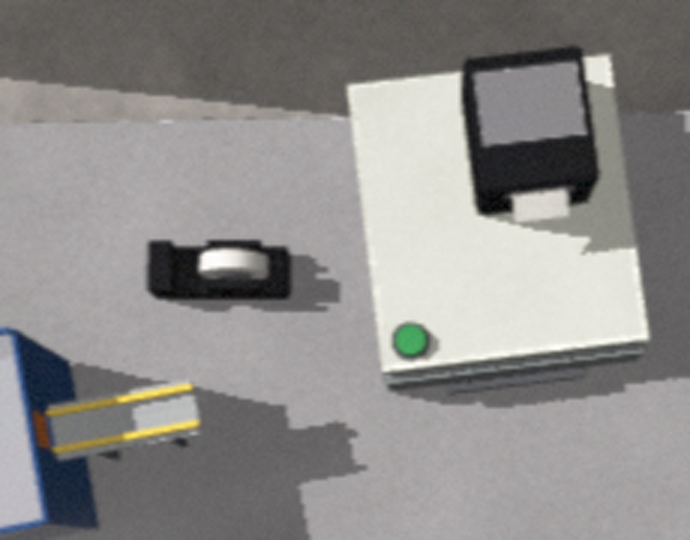

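View pics/c2.png

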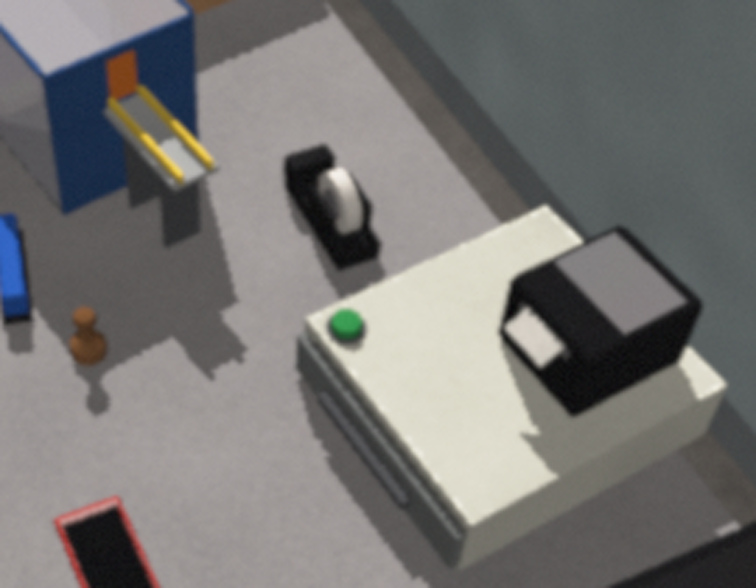

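The pictures show the cabinet with its front left top corner near top (269,184) and right (356,173), the green button near top (276.5,173), and the rails along top (155,197)–(206,201), with the tape dispenser between box and cabinet.

```bash
python3 - <<'E'
from h import *
np.set_printoptions(precision=4,suppress=True)
S=cv2.imread("pics/side0.png");T=cv2.imread("pics/top0.png")
FL=tri((298.9,204.3),(269,184.3));FR=tri((357.1,276.4),(356,172.7)); print("corners",FL,FR,np.linalg.norm(FL-FR))
c=onz("top",[(269,184.3),(356,172.7),(344,79),(256,88.3)],.09); print(c)
f=c[1]-c[0];print("yaw +x cab from front",np.arctan2(f[0],-f[1]), "sides",np.arctan2(*(c[3]-c[0])[1::-1]),np.arctan2(*(c[2]-c[1])[1::-1]),np.linalg.norm(f),np.linalg.norm(c[3]-c[0]))
# rails
for n,im,roi in(("side",S,(215,100,280,170)),("top",T,(140,175,220,220))):
    for o in blobs(im,(20,110,90),(35,255,255),roi)[:2]:
        b=cv2.boxPoints(cv2.minAreaRect(o[2])); i=np.argsort(b[:,0]); e=np.array([b[i[:2]].mean(0),b[i[2:]].mean(0)])
        X=onz(n,e,.152); d=X[0]-X[1]; print(n,X,np.arctan2(d[1],d[0]),np.linalg.norm(d),"mid",onz(n,[o[1]],.150))
for a,b in (((252.4,135),(179.58,193)),((241.75,139.8),(182.25,205.1))): print("rail tri",tri(a,b))
# slot flap orange
for n,im,roi in(("side",S,(220,100,245,130)),("top",T,(145,185,165,215))):
    for o in blobs(im,(5,130,80),(16,255,255),roi,5): print(n,"flap",o[0],o[1])
E
```

```text
corners [ 0.6253 -0.0773  0.0898] [ 0.6565 -0.3698  0.0923] 0.2941339695664351
[[ 0.6253 -0.0773  0.09  ]
 [ 0.658  -0.3706  0.09  ]
 [ 0.9821 -0.3416  0.09  ]
 [ 0.9551 -0.0406  0.09  ]]
yaw +x cab from front 0.11084003646052797 sides 0.11095308303098798 0.08945635650374345 0.29512601364452373 0.33177939522963384
side [[0.5775 0.2801 0.152 ]
 [0.6071 0.1263 0.152 ]] 1.7614299746484767 0.15661218170874774 mid [[0.5934 0.202  0.15  ]]
side [[0.5406 0.2759 0.152 ]
 [0.566  0.1197 0.152 ]] 1.7320989221479604 0.15824912161645502 mid [[0.5537 0.1956 0.15  ]]
top [[0.5825 0.2847 0.152 ]
 [0.607  0.1321 0.152 ]] 1.7298906822526625 0.15459638449103516 mid [[0.5953 0.2075 0.15  ]]
top [[0.5438 0.2759 0.152 ]
 [0.5682 0.1235 0.152 ]] 1.7289563786899578 0.15430935015027686 mid [[0.5562 0.1993 0.15  ]]
rail tri [0.5961 0.209  0.1431]
rail tri [0.5561 0.2006 0.1449]
side flap 139 [233.2806 116.7914]
top flap 29 [153.3793 203.1034]
```

Careful with the scale: shifts go in units of 25 mm and turns go in units of 0.1 rad. That gives: -0.08 m is -3.2, -0.06 m is -2.4, 0.75 rad is 7.5.

```bash
echo '[[0,0,-2.4,0,0,1.5,0.0],[0,0,-3.2,0,0,3,0.0],[0,0,-3.2,0,0,4.5,0.0],[0,0,-3.2,0,0,6,0.0],[0,0,-3.2,0,0,7.5,0.0]]' | python3 inch.py
echo '[[0,0,0,0,0,1.5,0],[0,0,0,0,0,3.09,0],[0,0,0,0,0,3.09,0]]' | python3 inch.py
cat >> h.py <<'E'
def to(*p,yaw=0.105):
    o=arm.get_obs(); R=Ro.from_quat(o['eef_rot']); M=R.as_matrix(); d=np.array(p)-o['eef_pos']
    print("t",round(o['t'],2),"pos",o['eef_pos'].round(4),"yaw_y",round(np.arctan2(M[1,1],M[0,1]),4),"tilt",(M[:2,2]).round(4),"tool d",R.inv().apply(d).round(4),"rz",round(-(yaw-np.arctan2(M[1,1],M[0,1])),4),"F",o['force'].round(1),"w",round(o['width'],4),o['gripper_force'])
E
python3 -c "from h import *; to(.661,-.103,.125)"
```

```text
t: 0.6
eef_pos: [0.2374, 0.5511, 0.3024]
eef_rot: [0.549, 0.836, -0.0, 0.0]
force: [0.0, -0.7, -0.2]
width: 0.0511
gripper_force: 0.0
t: 0.9
eef_pos: [0.2374, 0.551, 0.302]
eef_rot: [0.67, 0.743, -0.001, 0.0]
force: [0.2, 0.2, 0.1]
width: 0.0276
gripper_force: 0.0
t 0.9 pos [0.2374 0.551  0.302 ] yaw_y 0.1033 tilt [-0.0004 -0.001 ] tool d [-0.694   0.354   0.1774] rz -0.0017 F [0.2 0.2 0.1] w 0.0276 0.0
```

```bash
echo '[[-27.76,14.16,0,0,0,0,0],[-27.76,14.16,0,0,0,0,0],[-27.76,14.16,0,0,0,0,0],[-27.76,14.16,0,0,0,0,0],[-27.76,14.16,0,0,0,0,0]]' | python3 inch.py | tail -5
python3 -c "from h import *; to(.661,-.103,.125)"
```

```text
eef_pos: [0.3743, 0.3397, 0.3024]
eef_rot: [0.667, 0.745, -0.0, 0.0]
force: [0.2, 1.3, -0.1]
width: 0.0005
gripper_force: 0.0
t 1.4 pos [0.3743 0.3397 0.3024] yaw_y 0.1097 tilt [-0.0001 -0.0001] tool d [-0.4714  0.2365  0.1774] rz 0.0047 F [ 0.2  1.3 -0.1] w 0.0005 0.0
```

To row units: -0.47 m is -18.8, 0.236 m is 9.44.

```bash
echo '[[-18.8,9.44,0,0,0,0,0],[-18.8,9.44,0,0,0,0,0],[-18.8,9.44,0,0,0,0,0],[-18.8,9.44,0,0,0,0,0],[-18.8,9.44,0,0,0,0,0]]' | python3 inch.py >/dev/null
echo '[[-10,5,0,0,0,0,0],[-10,5,0,0,0,0,0],[-10,5,0,0,0,0,0],[-10,5,0,0,0,0,0],[-10,5,0,0,0,0,0]]' | python3 inch.py >/dev/null
python3 -c "from h import *; to(.661,-.103,.12)"
```

```text
t 2.4 pos [ 0.644  -0.0815  0.3023] yaw_y 0.1092 tilt [-0.0003  0.0002] tool d [-0.0232  0.0146  0.1823] rz 0.0042 F [ 0.2  0.8 -0.5] w 0.0006 0.0
```

To row units: 0.182 m is 7.28, 0.15 m is 6.

```bash
echo '[[-0.92,0.584,2,0,0,0,0],[-0.92,0.584,4,0,0,0,0],[-0.92,0.584,6,0,0,0,0],[-0.92,0.584,7.28,0,0,0,0],[-0.92,0.584,7.28,0,0,0,0]]' | python3 inch.py >/dev/null
python3 -c "from h import *; to(.661,-.103,.12)"
echo '[[0,0,0.4,0,0,0,0],[0,0,0.64,0,0,0,0],[0,0,0.88,0,0,0,0],[0,0,0.96,0,0,0,0],[0,0,0.96,0,0,0,0]]' | python3 inch.py
```

```text
t 2.9 pos [ 0.6564 -0.1004  0.1117] yaw_y 0.1082 tilt [-0.014   0.0029] tool d [-0.0031  0.0041 -0.0084] rz 0.0032 F [-0.9 -0.5 -0.7] w 0.0003 0.0
t: 3.4
eef_pos: [0.6612, -0.1011, 0.0984]
eef_rot: [0.669, 0.743, 0.001, 0.001]
force: [1.3, -0.2, 2.7]
width: 0.0004
gripper_force: 1.3
```

To row units: 0.005 m is 0.2, 0.003 m is 0.12.

```bash
echo '[[0,0,0.12,0,0,0,0],[0,0,0.2,0,0,0,0],[0,0,0.2,0,0,0,0]]' | python3 inch.py
echo '[[0,0,-1.6,0,0,0,0.0],[0,0,-3.6,0,0,0,0.0],[0,0,-4.4,0,0,0,0.0]]' | python3 inch.py
python3 - <<'E'
from h import *
cv2.imwrite("pics/top1.png",arm.read_camera("top"));S=arm.read_camera("side");cv2.imwrite("pics/side1.png",S)
T=cv2.imread("pics/top1.png")
cv2.imwrite("pics/c3.png",np.vstack([cv2.resize(T[130:250,230:370],None,fx=2.4,fy=2.4),cv2.resize(S[180:300,250:390],None,fx=2.4,fy=2.4)]))
E
```

```text
t: 3.7
eef_pos: [0.6612, -0.1009, 0.0941]
eef_rot: [0.669, 0.743, 0.001, 0.002]
force: [0.1, -0.0, 9.0]
width: 0.0006
gripper_force: 4.2
t: 4.0
eef_pos: [0.6609, -0.1011, 0.2068]
eef_rot: [0.669, 0.743, 0.001, 0.002]
force: [0.5, -0.1, 0.4]
width: 0.0004
gripper_force: 0.0
```

View pics/c3.png

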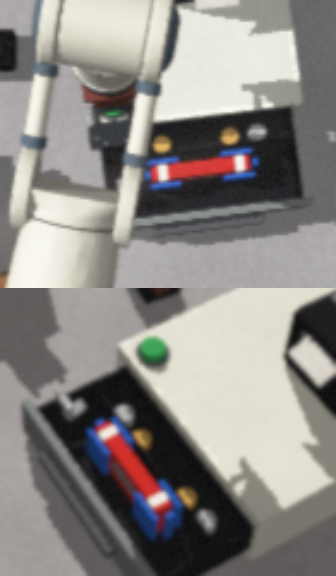

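The drawer is out; the cassette is red with white bands, around top (300–333,200) and the side view (290–322,235–270). Measuring it after a short wait.

To row units: -0.05 m is -2, -0.06 m is -2.4.

```bash
echo '[[0,0,-2,0,0,0,0.06],[0,0,-2.4,0,0,0,0.06],[0,0,-2.4,0,0,0,0.06],[0,0,-2.4,0,0,0,0.06],[0,0,-2.4,0,0,0,0.06]]' | python3 inch.py >/dev/null
python3 - <<'E'
from h import *
np.set_printoptions(precision=4,suppress=True)
S=arm.read_camera("side");T=arm.read_camera("top");cv2.imwrite("pics/side2.png",S);cv2.imwrite("pics/top2.png",T)
C={}
for n,im,roi in(("side",S,(270,225,335,285)),("top",T,(285,185,345,215))):
    for lo,hi in(((0,140,60),(10,255,255)),((170,140,60),(180,255,255))):
        for o in blobs(im,lo,hi,roi,10)[:3]:
            r=cv2.minAreaRect(o[2]); print(n,o[0],o[1],r)
            if n=="top": 
                X=onz(n,cv2.boxPoints(r),.064); print(X[:,:2].round(4).tolist(), onz(n,[o[1]],.064))
x=cv2.resize(np.hstack([S[220:290,270:340],T[165:235,285:355]]),None,fx=5.5,fy=5.5,interpolation=cv2.INTER_CUBIC)
cv2.imwrite("pics/c4.png",x); to(.5,-.23,.1)
E
```

```text
side 222 [304.973  254.2883] ((304.67327880859375, 253.767333984375), (29.199296951293945, 9.639286041259766), 50.710594177246094)
side 13 [317.1538 271.3846] ((317.25, 271.25), (2.1213202476501465, 4.242640495300293), 45.0)
side 16 [317.375 274.875] ((316.7397766113281, 274.0274353027344), (3.9793994426727295, 11.70411491394043), 20.556045532226562)
side 12 [302.0833 244.6667] ((302.25, 244.75), (9.899495124816895, 0.7071067094802856), 45.0)
top 172 [313.4535 199.7907] ((313.5860595703125, 199.94674682617188), (7.242859363555908, 27.070188522338867), 84.80557250976562)
[[0.5812, -0.1804], [0.5874, -0.2724], [0.5627, -0.2739], [0.5565, -0.1819]] [[ 0.5725 -0.2267  0.064 ]]
t 4.7 pos [ 0.6599 -0.1009  0.2594] yaw_y 0.105 tilt [-0.003   0.0006] tool d [-0.1118 -0.1721  0.1599] rz -0.0 F [ 0.5  0.3 -0.4] w 0.0451 0.0
```

View pics/c4.png

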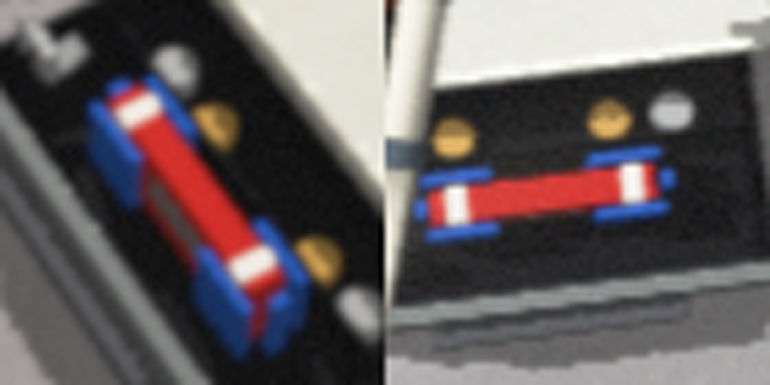

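The crop shows the white band centres on the cassette top at side (295.1,240.0)/(316.0,268.0) and top (298.1,202.3)/(330.1,198.3).

```bash
python3 - <<'E'
from h import *
np.set_printoptions(precision=4,suppress=True)
a=tri((295.1,240),(298.1,202.3));b=tri((316,268),(330.1,198.3));print(a,b,(a+b)/2)
t=onz("top",[(298.1,202.3),(330.1,198.3)],.064);s=onz("side",[(295.1,240),(316,268)],.064)
for q in(t,s): d=q[0]-q[1];print(q.mean(0),"yaw_x",np.arctan2(d[1],d[0]),np.arctan2(d[1],d[0])-np.pi/2,np.linalg.norm(d))
m=(t.mean(0)+s.mean(0))/2; to(m[0],m[1],.11)
E
```

```text
[ 0.5655 -0.1743  0.0635] [ 0.5769 -0.2839  0.0623] [ 0.5712 -0.2291  0.0629]
[ 0.5707 -0.2289  0.064 ] yaw_x 1.6719457429014533 0.1011494161065567 0.1098958015385143
[ 0.5711 -0.2298  0.064 ] yaw_x 1.6715605134397808 0.10076418664488429 0.11077673816368179
t 4.7 pos [ 0.6599 -0.1009  0.2594] yaw_y 0.105 tilt [-0.003   0.0006] tool d [-0.1185 -0.1015  0.1496] rz -0.0 F [ 0.5  0.3 -0.4] w 0.0451 0.0
```

To row units: -0.1185 m is -4.74, -0.1015 m is -4.06.

```bash
echo '[[-4.74,-4.06,0,0,0,0,0.06],[-4.74,-4.06,0,0,0,0,0.06],[-4.74,-4.06,0,0,0,0,0.06],[-4.74,-4.06,2,0,0,0,0.06],[-4.74,-4.06,4,0,0,0,0.06]]' | python3 inch.py >/dev/null
echo '[[0,0,1.2,0,0,0,0.06],[0,0,2,0,0,0,0.06],[0,0,2,0,0,0,0.06]]' | python3 inch.py>/dev/null
python3 -c "from h import *; to(.571,-.2294,.0335,yaw=.101)"
```

```text
t 5.5 pos [ 0.5694 -0.2285  0.1067] yaw_y 0.1048 tilt [-0.0076  0.0036] tool d [-0.0014  0.002   0.0732] rz 0.0038 F [-0.6 -0.5  0.2] w 0.06 0.0
```

To row units: 0.0752 m is 3.008, 0.055 m is 2.2.

```bash
echo '[[0,0.04,1.2,0,0,0,0.06],[0,0.04,2.2,0,0,0,0.06],[0,0.04,3.008,0,0,0,0.06],[0,0.04,3.008,0,0,0,0.06],[0,0.04,3.008,0,0,0,0.06]]' | python3 inch.py>/dev/null
python3 -c "from h import *; to(.571,-.2294,.0335,yaw=.101)"
```

```text
t 6.0 pos [ 0.5732 -0.2295  0.0381] yaw_y 0.1052 tilt [ 0.0009 -0.0004] tool d [ 0.0003 -0.0022  0.0046] rz 0.0042 F [ 0.5  0.2 -0.3] w 0.0601 0.0
```

```bash
echo '[[0,-0.08,0.18,0,0,0,0.06],[0,-0.08,0.18,0,0,0,0.06],[0,-0.08,0.18,0,0,0,0.0],[0,-0.08,0.18,0,0,0,0.0],[0,-0.08,0.18,0,0,0,0.0]]' | python3 inch.py>/dev/null
echo '[[0,0,0,0,0,0,0],[0,0,0,0,0,0,0],[0,0,0,0,0,0,0],[0,0,0,0,0,0,0],[0,0,0,0,0,0,0]]' | python3 inch.py>/dev/null
python3 -c "from h import *; to(.571,-.2294,.0335,yaw=.101)"
```

```text
t 7.0 pos [ 0.5709 -0.2296  0.0324] yaw_y 0.105 tilt [ 0.0003 -0.0001] tool d [ 0.0001  0.0001 -0.0011] rz 0.004 F [ 0.5 -0.3  0.7] w 0.0218 29.988813400268555
```

```bash
echo '[[0,0,-1.2,0,0,0,0],[0,0,-2.8,0,0,0,0],[0,0,-4.8,0,0,0,0],[0,0,-6.8,0,0,0,0],[0,0,-8,0,0,0,0]]' | python3 inch.py>/dev/null
python3 -c "from h import *; to(.5743,.2015,.23,yaw=.159)"
```

```text
t 7.5 pos [ 0.5709 -0.2297  0.2362] yaw_y 0.105 tilt [ 0.0031 -0.0016] tool d [0.4285 0.0485 0.0056] rz -0.054 F [-0.1 -0.6 -3.6] w 0.0218 29.987041354179382
```

To row units: 0.24 m is 9.6, 0.19 m is 7.6, -0.054 rad is -0.54.

```bash
echo '[[1.6,0.2,0,0,0,-0.1,0],[3.6,0.4,0,0,0,-0.2,0],[5.6,0.64,0,0,0,-0.3,0],[7.6,0.88,0,0,0,-0.4,0],[9.6,1.08,0,0,0,-0.54,0]]' | python3 inch.py>/dev/null
python3 -c "from h import *; to(.5743,.2015,.23,yaw=.159)"
```

```text
t 8.0 pos [0.5717 0.0125 0.231 ] yaw_y 0.159 tilt [-0.0023 -0.    ] tool d [0.1862 0.0325 0.0009] rz 0.0 F [ 0.8  0.4 -4.2] w 0.0217 29.986389577388763
```

To row units: 0.1862 m is 7.448, 0.16 m is 6.4.

```bash
echo '[[2,0.4,0,0,0,0,0],[4,0.72,0,0,0,0,0],[5.6,1,0,0,0,0,0],[6.4,1.2,0,0,0,0,0],[7.448,1.3,0,0,0,0,0]]' | python3 inch.py>/dev/null
echo '[[0,0,0,0,0,0,0],[0,0,0,0,0,0,0]]' | python3 inch.py>/dev/null
python3 - <<'E'
from h import *
np.set_printoptions(precision=4,suppress=True)
to(.5743,.2015,.162,yaw=.159)
S=arm.read_camera("side");T=arm.read_camera("top")
cv2.imwrite("pics/c5.png",np.hstack([cv2.resize(S[70:180,190:290],None,fx=4,fy=4,interpolation=cv2.INTER_CUBIC),cv2.resize(T[150:260,125:225],None,fx=4,fy=4,interpolation=cv2.INTER_CUBIC)]))
E
```

```text
t 8.7 pos [0.5746 0.1999 0.231 ] yaw_y 0.16 tilt [-0.0022 -0.0013] tool d [0.0017 0.0001 0.069 ] rz 0.001 F [ 0.1 -0.9 -4.7] w 0.0213 29.987109303474426
```

View pics/c5.png

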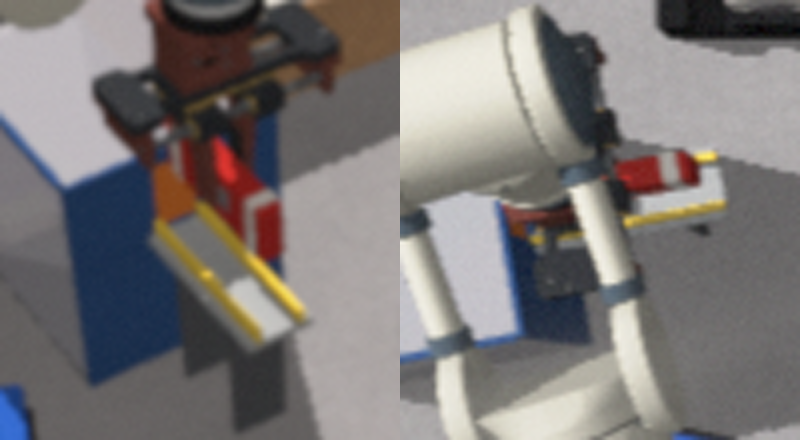

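The cassette hangs level above the channel, tail end near top-crop (680,170), consistent with its height; the rails are visible below.

```bash
echo '[[0.06,0.04,0.8,0,0,0,0],[0.06,0.04,1.6,0,0,0,0],[0.06,0.04,2.2,0,0,0,0],[0.06,0.04,2.6,0,0,0,0],[0.06,0.04,2.76,0,0,0,0]]' | python3 inch.py>/dev/null
echo '[[0,0,0,0,0,0,0],[0,0,0,0,0,0,0]]' | python3 inch.py>/dev/null
python3 - <<'E'
from h import *
to(.5743,.2015,.1584,yaw=.159)
S=arm.read_camera("side");T=arm.read_camera("top")
cv2.imwrite("pics/c6.png",np.hstack([cv2.resize(S[70:180,190:290],None,fx=4,fy=4,interpolation=cv2.INTER_CUBIC),cv2.resize(T[150:260,125:225],None,fx=4,fy=4,interpolation=cv2.INTER_CUBIC)]))
E
```

```text
t 9.5 pos [0.5762 0.2014 0.1644] yaw_y 0.1589 tilt [0.0015 0.0004] tool d [ 0.0004 -0.0018  0.006 ] rz -0.0001 F [ 0.9  0.6 -4.5] w 0.0215 29.987196922302246
```

View pics/c6.png

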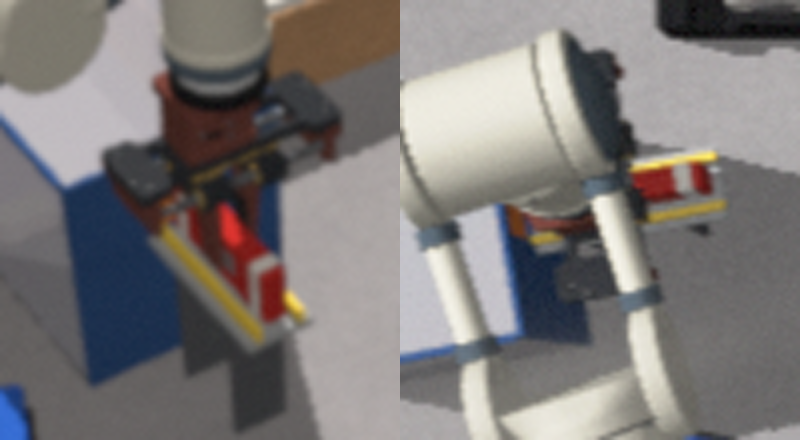

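Cassette sits between the rails (tail centre at top-crop (705,178), rails at 157 and 205). Lower and release.

To row units: 0.0055 m is 0.22, 0.003 m is 0.12.

```bash
echo '[[0,-0.04,0.12,0,0,0,0],[0,-0.04,0.22,0,0,0,0],[0,-0.04,0.22,0,0,0,0],[0,-0.04,0.22,0,0,0,0]]' | python3 inch.py
python3 -c "from h import *; to(.5743,.2015,.1584,yaw=.159)"
```

```text
t: 10.0
eef_pos: [0.575, 0.2013, 0.1583]
eef_rot: [0.649, 0.761, 0.0, 0.0]
force: [-0.6, -0.0, -1.2]
width: 0.0217
gripper_force: 30.0
t 10.0 pos [0.575  0.2013 0.1583] yaw_y 0.1591 tilt [0.0009 0.0003] tool d [ 0.0003 -0.0007 -0.0001] rz 0.0001 F [-0.6 -0.  -1.2] w 0.0217 29.995996356010437
```

To row units: -0.11 m is -4.4, -0.08 m is -3.2.

```bash
echo '[[0,0,0,0,0,0,0.05],[0,0,0,0,0,0,0.05],[0,0,0,0,0,0,0.05],[0,0,0,0,0,0,0.05],[0,0,0,0,0,0,0.05]]' | python3 inch.py
echo '[[0,0,-1.2,0,0,0,0.05],[0,0,-2.8,0,0,0,0.05],[-1.6,0,-3,0,0,0,0.05],[-3.2,0,-3,0,0,0,0],[-4.4,0,-3,0,0,0,0]]' | python3 inch.py >/dev/null
python3 - <<'E'
from h import *
np.set_printoptions(precision=4,suppress=True)
u=np.array([np.cos(1.73),np.sin(1.73)]);f=np.array([.5625,.2785])
p=f-.172*u; to(p[0],p[1],.158,yaw=.159)
S=arm.read_camera("side");T=arm.read_camera("top")
cv2.imwrite("pics/c7.png",np.hstack([cv2.resize(S[70:180,190:290],None,fx=4,fy=4,interpolation=cv2.INTER_CUBIC),cv2.resize(T[150:260,125:225],None,fx=4,fy=4,interpolation=cv2.INTER_CUBIC)]))
E
```

```text
t: 10.5
eef_pos: [0.5748, 0.2012, 0.1579]
eef_rot: [0.649, 0.761, 0.0, 0.0]
force: [-0.8, 1.4, -0.6]
width: 0.0494
gripper_force: 0.0
t 11.0 pos [0.5926 0.0909 0.2336] yaw_y 0.1587 tilt [ 0.0015 -0.0004] tool d [ 0.0181 -0.0001  0.0756] rz -0.0003 F [ 0.7  0.9 -0.4] w 0.0376 0.0
```

View pics/c7.png

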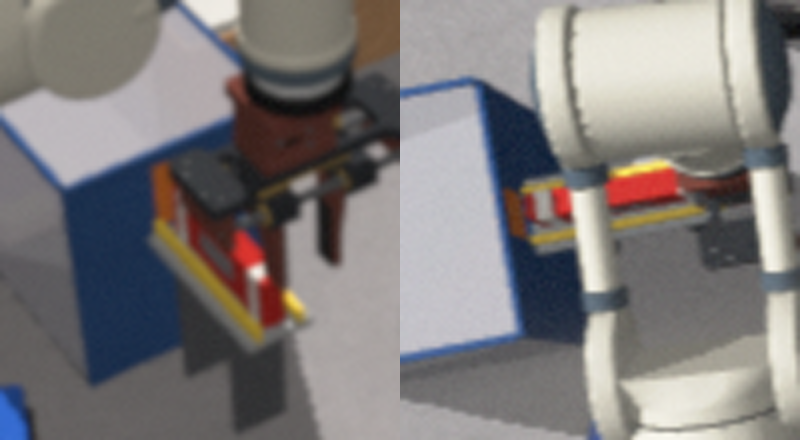

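It stands upright between the rails, head next to the flap. Going down behind its tail.

To row units: 0.0755 m is 3.02, 0.07 m is 2.8.

```bash
echo '[[0,0,1.6,0,0,0,0],[0,0,2.8,0,0,0,0],[0,0,3.02,0,0,0,0],[0,0,3.02,0,0,0,0]]' | python3 inch.py
echo '[[0.8,0,0,0,0,0,0],[1.2,0,0,0,0,0,0],[1.6,0,0,0,0,0,0],[2.4,0,0,0,0,0,0],[3.2,0,0,0,0,0,0]]' | python3 inch.py
echo '[[0.8,0,0,0,0,0,0],[1.6,0,0,0,0,0,0],[2.2,0,0,0,0,0,0]]' | python3 inch.py
python3 -c "from h import *
u=np.array([np.cos(1.73),np.sin(1.73)]);f=np.array([.5625,.2785])
p=f-.02*u; to(p[0],p[1],.158,yaw=.159)"
```

```text
t: 11.5
eef_pos: [0.5915, 0.0932, 0.1563]
eef_rot: [0.648, 0.761, -0.001, -0.001]
force: [0.7, 0.2, 0.7]
width: 0.0008
gripper_force: 0.0
t: 12.0
eef_pos: [0.5806, 0.1712, 0.1598]
eef_rot: [0.649, 0.761, 0.001, 0.002]
force: [0.3, -4.2, 3.5]
width: 0.0004
gripper_force: 2.2
t: 12.3
eef_pos: [0.571, 0.2273, 0.1588]
eef_rot: [0.648, 0.761, 0.001, 0.001]
force: [0.6, -0.2, 2.3]
width: 0.0003
gripper_force: 0.3
t 12.3 pos [0.571  0.2273 0.1588] yaw_y 0.1596 tilt [0.002  0.0007] tool d [ 0.0319 -0.0003  0.0008] rz 0.0006 F [ 0.6 -0.2  2.3] w 0.0003 0.3011859121033922
```

```bash
echo '[[0.4,0,0,0,0,0,0],[0.8,0,0,0,0,0,0],[1.2,0,0,0,0,0,0],[1.2,0,0,0,0,0,0]]' | python3 inch.py
echo '[[-1.6,0,0,0,0,0,0],[-3.2,0,0,0,0,0,0],[-4.8,0,-1.2,0,0,0,0],[-6.8,0,-2.8,0,0,0,0],[-8.8,0,-2.8,0,0,0,0]]' | python3 inch.py
python3 - <<'E'
from h import *
S=arm.read_camera("side");T=arm.read_camera("top")
cv2.imwrite("pics/c8.png",np.hstack([cv2.resize(S[60:200,160:300],None,fx=2.8,fy=2.8,interpolation=cv2.INTER_CUBIC),cv2.resize(T[150:290,70:210],None,fx=2.8,fy=2.8,interpolation=cv2.INTER_CUBIC)]))
c=np.array([.9945,.1048]);p=np.array([.6417,-.224])-.215*c; to(p[0],p[1],.24)
E
```

```text
t: 12.7
eef_pos: [0.5658, 0.2566, 0.1571]
eef_rot: [0.648, 0.761, -0.0, -0.0]
force: [-0.2, 0.5, 0.1]
width: 0.0006
gripper_force: 0.0
t: 13.2
eef_pos: [0.6001, 0.0484, 0.2303]
eef_rot: [0.648, 0.761, 0.002, 0.002]
force: [1.0, -0.7, -0.1]
width: 0.0006
gripper_force: 0.0
t 13.3 pos [0.6004 0.0436 0.228 ] yaw_y 0.1518 tilt [ 0.004  -0.0024] tool d [-0.2607 -0.2143 -0.012 ] rz 0.0468 F [-0.4 -0.   0.1] w 0.0007 0.0
```

View pics/c8.png

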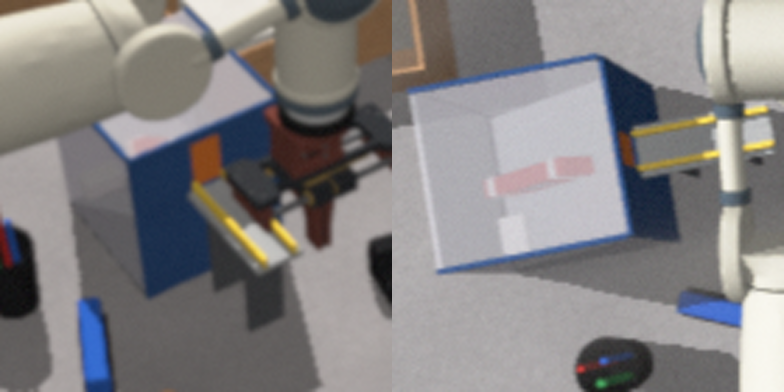

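The cassette shows through the clear top inside the box (top-crop (485–593,178)), and the orange flap is shut. Now the drawer.

```bash
python3 - <<'E'
from h import *
np.set_printoptions(precision=4,suppress=True)
T=cv2.imread("pics/top0.png")
u=np.array([np.cos(1.73),np.sin(1.73)]);f=np.array([.5625,.2785])
print("cass box x", [(onz("top",[(122.9,213.6)],z)[0,:2]-f)@u for z in(.06,.09,.11)])
print("stamp,phone,stapler",onz("top",[(234,248),(312,268),(333,258),(192,262)],.02)[:,:2].tolist())
E
echo '[[-10.44,-8.56,0,0,0,0.1,0],[-10.44,-8.56,0,0,0,0.2,0],[-10.44,-8.56,0,0,0,0.3,0],[-10.44,-8.56,0,0,0,0.4,0],[-10.44,-8.56,0,0,0,0.47,0]]' | python3 inch.py>/dev/null
python3 -c "from h import *; c=np.array([.9945,.1048]);p=np.array([.6417,-.224])-.215*c; to(p[0],p[1],.2)"
```

```text
cass box x [np.float64(0.1407941934704114), np.float64(0.13107946367431436), np.float64(0.12460297714358298)]
stamp,phone,stapler [[0.41614677006093653, 0.04985865757759987], [0.34027974406546374, -0.21801972701368455], [0.3727763122231761, -0.29191796481192883], [0.37180274748435455, 0.19488676360305518]]
t 13.8 pos [ 0.4719 -0.1674  0.2251] yaw_y 0.112 tilt [-0.0004  0.0002] tool d [-0.0738 -0.0525  0.0251] rz 0.007 F [ 1.2 -0.1  0.2] w 0.0005 0.0
```

```bash
echo '[[-2.96,-2.1,0,0,0,0.07,0],[-2.96,-2.1,0.8,0,0,0.07,0],[-2.96,-2.1,2.4,0,0,0.07,0],[-2.96,-2.1,4,0,0,0.07,0],[-2.96,-2.1,5.2,0,0,0.07,0]]' | python3 inch.py>/dev/null
echo '[[0,0,1.2,0,0,0,0],[0,0,2.2,0,0,0,0],[0,0,2.2,0,0,0,0],[0,0,2.2,0,0,0,0]]' | python3 inch.py>/dev/null
python3 -c "from h import *; c=np.array([.9945,.1048]);p=np.array([.6417,-.224])-.17*c; to(p[0],p[1],.035)"
```

```text
t 14.7 pos [ 0.4292 -0.2454  0.0408] yaw_y 0.1051 tilt [-0.0008  0.0006] tool d [-0.001   0.0436  0.0057] rz 0.0001 F [ 0.2 -0.7  0.8] w 0.0003 0.0
```

To row units: 0.02 m is 0.8, 0.085 m is 3.4.

```bash
echo '[[0,0.8,0.24,0,0,0,0],[0,1.4,0.24,0,0,0,0],[0,2,0.24,0,0,0,0],[0,2.6,0.24,0,0,0,0],[0,3.4,0.24,0,0,0,0]]' | python3 inch.py
echo '[[0,0.8,0,0,0,0,0],[0,1.6,0,0,0,0,0],[0,2.4,0,0,0,0,0],[0,2.8,0,0,0,0,0],[0,3.2,0,0,0,0,0]]' | python3 inch.py
python3 -c "from h import *; c=np.array([.9945,.1048]);p=np.array([.6417,-.224])-.0335*c; to(p[0],p[1],.035)"
```

```text
t: 15.2
eef_pos: [0.5144, -0.2376, 0.037]
eef_rot: [0.669, 0.743, -0.001, 0.001]
force: [-4.0, -2.1, 2.2]
width: 0.0005
gripper_force: 2.0
t: 15.7
eef_pos: [0.5933, -0.2292, 0.037]
eef_rot: [0.669, 0.743, -0.001, 0.0]
force: [-3.0, 0.3, 2.7]
width: 0.0003
gripper_force: 1.9
t 15.7 pos [ 0.5933 -0.2292  0.037 ] yaw_y 0.1047 tilt [-0.0011 -0.0017] tool d [0.0002 0.0151 0.002 ] rz -0.0003 F [-3.   0.3  2.7] w 0.0003 1.8542350083589554
```

To row units: 0.014 m is 0.56, 0.01 m is 0.4.

```bash
echo '[[0,0.2,0,0,0,0,0],[0,0.4,0,0,0,0,0],[0,0.56,0,0,0,0,0],[0,0.56,0,0,0,0,0]]' | python3 inch.py
echo '[[0,0.08,0,0,0,0,0],[0,0.16,0,0,0,0,0],[0,0.16,0,0,0,0,0]]' | python3 inch.py
```

```text
t: 16.1
eef_pos: [0.6078, -0.2276, 0.0367]
eef_rot: [0.669, 0.743, -0.0, 0.001]
force: [-3.7, -0.6, 2.4]
width: 0.0004
gripper_force: 2.0
t: 16.4
eef_pos: [0.6115, -0.2267, 0.0353]
eef_rot: [0.669, 0.743, 0.0, 0.0]
force: [-4.9, -0.9, 2.7]
width: 0.0005
gripper_force: 2.1
```

To row units: 0.003 m is 0.12, 0.002 m is 0.08.

```bash
echo '[[0,0.08,0,0,0,0,0],[0,0.12,0,0,0,0,0],[0,0.12,0,0,0,0,0]]' | python3 inch.py|grep -E "pos|force"
echo '[[0,0.08,0,0,0,0,0],[0,0.12,0,0,0,0,0],[0,0.12,0,0,0,0,0]]' | python3 inch.py|grep -E "pos|force"
```

```text
eef_pos: [0.613, -0.2265, 0.035]
force: [-10.0, -0.4, 6.0]
gripper_force: 5.0
eef_pos: [0.6132, -0.2265, 0.035]
force: [-21.6, 1.1, 12.5]
gripper_force: 10.7
```

```bash
echo '[[0,-0.4,0,0,0,0,0],[0,-1,0,0,0,0,0],[0,-2,0,0,0,0,0],[0,-3.6,-0.8,0,0,0,0],[0,-4.8,-2.4,0,0,0,0]]' | python3 inch.py|grep -E "pos|force"
echo '[[1.2,-0.8,-2,0,0,0,0],[3.2,-1.2,-4,0,0,0,0],[5.2,-1.2,-4,0,0,0,0],[7.2,-1.2,-4,0,0,0,0],[8,-1.2,-4,0,0,0,0]]' | python3 inch.py|grep -E "pos|force"
echo '[[0,0,0,0,0,0,0],[0,0,0,0,0,0,0],[0,0,0,0,0,0,0]]' | python3 inch.py|grep -E "pos|force"
python3 - <<'E'
from h import *
np.set_printoptions(precision=4,suppress=True)
T=arm.read_camera("top");S=arm.read_camera("side");cv2.imwrite("pics/topE.png",T);cv2.imwrite("pics/sideE.png",S)
for n,im in(("top",T),("side",S)):
    ref=cv2.imread(f"pics/{n}0.png")
    for nm,roi in ((("drawer",(290,150,370,205)),("phone",(285,250,340,285)),("btn",(268,165,288,185))) if n=="top" else (("drawer",(300,200,365,300)),("flap",(222,105,245,128)),("phone",(205,262,255,320)),("stapler",(183,165,205,205)))):
        x0,y0,x1,y1=roi; d=cv2.absdiff(im,ref)[y0:y1,x0:x1].max(2); print(n,nm,"frac diff>40",(d>40).mean().round(3))
    r=[o for o in blobs(im,(0,140,60),(10,255,255),(270,185,345,290),8)]; print("red in drawer zone",[(o[0],o[1]) for o in r])
for n,im,roi in(("side",S,(300,190,330,225)),("top",T,(265,160,290,185))):
    print([ (o[0],o[1]) for o in blobs(im,(45,80,40),(85,255,255),roi)])
o=blobs(S,(5,130,80),(16,255,255),(220,100,245,130),5); print("flap",[(a[0],a[1]) for a in o])
E
```

```text
eef_pos: [0.495, -0.237, 0.0906]
force: [-0.0, -0.2, -0.5]
gripper_force: 0.0
eef_pos: [0.4475, -0.0406, 0.1961]
force: [0.8, -0.1, 0.3]
gripper_force: 0.0
eef_pos: [0.4475, -0.0434, 0.1943]
force: [0.3, -0.8, 0.5]
gripper_force: 0.0
top drawer frac diff>40 0.0
top phone frac diff>40 0.063
top btn frac diff>40 0.0
red in drawer zone [(np.int32(20), array([298.8 , 277.65])), (np.int32(18), array([301.7222, 259.2222])), (np.int32(16), array([313.5, 278. ])), (np.int32(14), array([320.5, 259. ]))]
side drawer frac diff>40 0.0
side flap frac diff>40 0.539
side phone frac diff>40 0.026
side stapler frac diff>40 0.019
red in drawer zone []
[(np.int32(89), array([313.236 , 205.5955]))]
[(np.int32(82), array([276.5, 173. ]))]
flap []
```

Careful with the scale: shifts go in units of 25 mm and turns go in units of 0.1 rad. That gives: -0.05 m is -2, -0.25 m is -10.

```bash
echo '[[-2,-0.8,-2,0,0,0,0],[-4,-1.6,-2,0,0,0,0],[-6,-2,-2,0,0,0,0],[-8,-2,-2,0,0,0,0],[-10,-2,-2,0,0,0,0]]' | python3 inch.py|grep -E "pos|force"
echo '[[0,0,0,0,0,0,0],[0,0,0,0,0,0,0],[0,0,0,0,0,0,0]]' | python3 inch.py|grep -E "pos|force"
python3 - <<'E'
from h import *
np.set_printoptions(precision=4,suppress=True)
T=arm.read_camera("top");S=arm.read_camera("side");T0=cv2.imread("pics/top0.png");S0=cv2.imread("pics/side0.png")
for n,im in(("new",S),("ref",S0)): print(n,[(a[0],a[1]) for a in blobs(im,(5,130,80),(16,255,255),(220,100,245,130),5)])
for n,im in(("new",T),("ref",T0)): print(n,[(a[0],a[1]) for a in blobs(im,(5,130,80),(16,255,255),(145,185,165,215),5)])
d=T.astype(int)-T0; m=((T[...,2].astype(int)-T[...,1]>25)&(T0[...,2].astype(int)-T0[...,1]<15))[175:245,80:150]; y,x=np.nonzero(m); c=(x.mean()+80,y.mean()+175)
u=np.array([np.cos(1.73),np.sin(1.73)]);f=np.array([.5625,.2785]);q=onz("top",[c],.07)[0,:2]-f
print(m.sum(),c,"box x,y",q@u,q@np.array([-u[1],u[0]]),"drawer diff",(cv2.absdiff(T,T0)[150:205,290:370].max(2)>40).mean())
E
```

```text
eef_pos: [0.4209, -0.2775, 0.2449]
force: [1.1, 0.1, -0.3]
gripper_force: 0.0
eef_pos: [0.4216, -0.2741, 0.2444]
force: [0.7, 0.4, 0.2]
gripper_force: 0.0
new [(np.int32(121), array([233.2479, 115.8017]))]
ref [(np.int32(139), array([233.2806, 116.7914]))]
new [(np.int32(28), array([153.4286, 203.1071]))]
ref [(np.int32(29), array([153.3793, 203.1034]))]
155 (np.float64(121.70967741935485), np.float64(211.8)) box x,y 0.1405027302535231 -0.006452611461229194 drawer diff 0.0
```

```bash
python3 - <<'E'
from h import *
T=arm.read_camera("side");R=cv2.imread("pics/side0.png")
for im in(T,R):
    for r in range(108,128,2): print(r,[tuple(int(v) for v in im[r,c]) for c in (230,233,236)])
    print()
E
```

```text
108 [(81, 49, 30), (65, 46, 48), (49, 55, 86)]
110 [(57, 51, 70), (33, 62, 114), (26, 62, 120)]
112 [(26, 64, 120), (27, 65, 124), (27, 65, 122)]
114 [(20, 63, 122), (22, 64, 124), (19, 62, 121)]
116 [(27, 65, 124), (24, 63, 124), (24, 63, 123)]
118 [(26, 65, 124), (21, 63, 123), (24, 65, 124)]
120 [(26, 65, 122), (27, 67, 125), (33, 68, 124)]
122 [(47, 80, 127), (66, 94, 140), (85, 90, 105)]
124 [(174, 195, 208), (174, 195, 207), (102, 98, 92)]
126 [(166, 183, 190), (156, 171, 176), (82, 76, 68)]

108 [(83, 51, 31), (66, 45, 47), (50, 57, 89)]
110 [(57, 51, 70), (35, 64, 116), (29, 66, 124)]
112 [(28, 65, 123), (25, 67, 127), (25, 66, 125)]
114 [(26, 66, 126), (24, 66, 126), (29, 67, 125)]
116 [(28, 67, 127), (24, 66, 126), (23, 64, 124)]
118 [(26, 66, 125), (24, 65, 125), (23, 65, 125)]
120 [(29, 66, 124), (24, 66, 126), (22, 65, 125)]
122 [(30, 65, 121), (24, 65, 125), (32, 65, 119)]
124 [(30, 78, 125), (47, 63, 108), (79, 71, 77)]
126 [(42, 116, 141), (89, 90, 91), (102, 101, 101)]
```

```bash
python3 - <<'E'
from h import *
T=arm.read_camera("side");R=cv2.imread("pics/side0.png")
d=cv2.absdiff(T,R).max(2)
for r in range(100,165,2): print(r,''.join('#' if d[r,c]>40 else '.' for c in range(160,290,2)))
print(T[126,220:250].tolist()); print(R[126,220:250].tolist())
print(proj("side",[arm.get_obs()['eef_pos'],[.5625,.2785,.14],[.5625,.2785,.208]]))
E
```

```text
100 .................................................................
102 .................................................................
104 ...............................................#####.............
106 ............................................############.........
108 ...........................................###############.......
110 ..........................................################.......
112 .........................................############............
114 ...........##............................#############...........
116 ........#########........................#############...........
118 .......##..########.....................##############...........
120 ..............######....................##############.......##..
122 .......#..#......###................##################......###..
124 .....##.#.##.............#############..##############......####.
126 ##....######............##############..#############.......####.
128 #.######.###............#############.#.#############.......####.
130 .######.####..........#.##########..###.######
[... 1553 characters left out ...]
167], [173, 190, 197], [182, 200, 207], [188, 205, 213], [191, 209, 216], [193, 212, 219], [195, 214, 220], [197, 216, 222], [199, 218, 222], [200, 219, 223]]
[[72, 45, 25], [70, 41, 22], [73, 46, 27], [72, 44, 25], [72, 43, 25], [72, 44, 25], [72, 44, 27], [70, 51, 45], [61, 79, 88], [42, 107, 128], [42, 116, 141], [52, 105, 129], [70, 91, 103], [89, 90, 91], [96, 94, 93], [100, 98, 98], [102, 101, 101], [104, 105, 105], [103, 104, 105], [103, 105, 106], [97, 104, 107], [85, 105, 112], [63, 106, 120], [45, 110, 131], [43, 116, 138], [50, 112, 131], [61, 93, 106], [69, 66, 66], [74, 50, 35], [76, 47, 29]]
[[262.16888559 247.84547003]
 [234.97289565 125.55466726]
 [233.53850997 109.54337472]]
```

The arm's pale link covers only the flap's lower few pixels from row 123. The rest of the flap matches the starting picture, and the drawer and button views are unchanged from the start, so I'm handing in.

```bash
python3 -c "from cell import arm; print(arm.sign_off())"
```

```text
the job is handed in; nothing more can be done
None
```

I handed the job in after about 19 s of robot time. The last pictures show the cassette inside the deposit box, the flap shut (its lowest few pixels hidden by the arm), the drawer shut with the button up, and the arm clear; I saw no desk items displaced but only checked some of them, and the hand-in returned no verdict.

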